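Lock the centrifuge's rotor nut with its pin

TASK

On the open bench centrifuge, tighten the slotted castle nut clockwise (seen from above) until you feel it bear on the rotor, then go on only to the next slot that lines up with the spindle's cross hole: a slot lined up before the nut bears does not count, and the nut must not be forced further. Then take the locking pin from the bench, slide it gently, without jamming it, blade first through slot, hole and opposite slot until its handle is up against the nut, and leave it there. Leave the other things on the bench where they are.

Things in the scene. Friction and masses are not known exactly. Their poses are not given: they have to be found in the camera images.
- centrifuge: White round bench centrifuge, cover off, fixed, 270 mm across; grey control block on its -x side reaches 157 mm from the middle. Origin: middle of the underside on the bench, z up. Flat rotor plate: radius 108, top 86 mm up; low rim round it from radius 121, top 93 mm up; central collar of radius 32, top 92 mm up, carries the nut. The rotor is braked and does not turn.
- nut: Dark steel castle nut; origin on its axis at its underside (92 mm above the bench), axes as castle_nut. It only turns about the fixed vertical spindle, does not rise or sink, and stays where it is left. Loose at the start, it drags with about 0.4 N m. After 15 to 55 degrees clockwise (differs every time, not visible) it bears and the resisting moment jumps by about 0.33 N m.
- castle_nut (a point): Centre of the nut's hexagon, on the axis, 104 mm above the bench. Hexagon 46 mm across flats, 24 mm high; above it a crown of radius 21, height 17 mm, with six slots 8 mm wide, open upward, each over the middle of a flat. x runs along any one pair of slots (and square to two flats), z up. Once it bears, the next slot lines up after 10 to 43 degrees more; the thread ends hard 54 degrees after bearing.
- spindle: Fixed vertical steel spindle, 24 mm in diameter, standing up through the nut and ending 20 mm above the hexagon (3 mm above the crown). Origin on the axis at the level of the nut's underside (92 mm above the bench), z up, x along the cross hole. A dark line scribed across its end face runs in the direction of the hole.
- cross_hole (a point): Middle of the cross hole, on the spindle's axis, 124.5 mm above the bench. The hole is upright oblong, 8 mm wide and 13 mm high, straight through along this point's x (z up); the pin may enter from either end. Its lower edge lies 2 mm above the hexagon's top.
- pin: Steel locking pin, about 90 g, an L: an upright handle block with a flat blade standing out level from its foot; it starts lying on the bench on the blade's lower edge, handle upright. Origin at the foot of the handle's front face (where the blade starts), at the lower edge; x along the blade to its tip, z up along the handle.
- pin_handle (a point): Centre of the pin's handle block (22 mm along the blade, 12 mm across, 44 mm high), 11 mm behind the blade's root, 22 mm above the lower edge. Axes as pin; it is gripped across the 12 mm (along y).
- pin_blade (a point): Point on the blade's centre line, 22 mm from the handle's front face, 28 mm from the tip, 5 mm above the lower edge; with the pin fully home it lies about 1 mm from the middle of the cross hole. Blade 50 mm long, 5 mm wide (y), 10 mm high (z); the last 7 mm is a lead-in 2.6 mm wide and 7 mm high. Axes as pin.
- stain_bottle: Amber bottle with a black cap, 56 mm across, 120 mm high, standing on the bench; origin under its middle. A bystander.
- slide_box: Blue flat box 90 x 160 x 34 mm on the bench; origin under its middle. A bystander.
- plain_nut: Loose plain hexagon nut without slots, 30 mm across flats, 16 mm high, on the bench; origin under its middle. A bystander.
- blue_cap: Loose blue plastic cap, 38 mm across, 16 mm high, on the bench; origin under its middle. A bystander.
- beaker: Open glass beaker, 68 mm across, 85 mm high, standing on the bench; origin under its middle. A bystander.
- screwdriver_grip (a point): Point on the red handle of a screwdriver lying on the bench. A bystander.
Mind the look-alikes: they are no part of the job. Leave any purple look-alike of the pin alone.

How it is judged:
By the outcome, as a careful person would: the job done as asked, in the order asked, and still so for the second after the job is handed in, with the robot touching nothing.
It also fails if it takes over 72 s, if anything falls off the work surface, if the arm or the gripper's body presses on something with over 40 N, if the wrist force passes 120 N, or if a joint passes its speed limit or range.

ROBOT

A 6-joint arm with a two-finger parallel gripper is mounted at the origin on the work surface. World frame = base frame: x ahead of the robot, y to its left, z up, the work surface at z = 0. Lengths are in m, angles in rad, forces in N, time in s.
With the tool pointing down it reaches from about 0.275 to 1 m from the base axis. Payload 8.4 kg.
Tool frame: the origin (TCP) lies at the very end of the fingers, on their centre line; the grasp point (between the pads) lies 19 mm behind it; z points along the fingers, y is the line along which they close (so a half turn about z gives the same grasp; the last joint's range is limited). The gripper opens to 85 mm and grips with 20 to 120 N. Pads are 22 mm wide; open, the fingers measure 114 mm over their backs; the gripper's body (76 mm by 85 mm) begins 54 mm behind the grasp point. The pads swing forward as they close: fully open they stand 13 mm farther back than shut.
Start: joints at [1.226, 0.353, 1.633, -0, 1.155, -0.002], TCP at [0.21, 0.589, 0.231] pointing down, gripper open.
Joint ranges: [-2.63, 2.63], [-0.92, 2.1], [0.06, 2.66], [-1.3, 4.44], [0, 2.69], [-3.02, 3.02]. Speed limits (rad/s): [2.22, 2.22, 2.79, 3.14, 3.14, 3.14].

INTERFACE

Orientations are given as a unit quaternion [x, y, z, w].
In Python, from station import robot, eyes gives the robot as it stands.
- The arm moves only by the shell command python3 -m inch 'ROWS' [FORCE]. ROWS is JSON, a list of rows, each a list of 7 numbers: the shift along the world's x, y, z in mm, then the turn, a rotation vector about the world's x, y, z in rad, then the closure, from -1 (fully open) to 1 (shut). In form: [[x, y, z, rx, ry, rz, gripper], ...]. A call has exactly 10 rows; each row is the pose to reach, as a shift and turn from the pose commanded when the call began; what a row does not reach only later rows make up. A row lasts 1/12 s, in which the tool goes at most 41.7 mm and 7.16 degrees, less where a joint would pass 70% of its speed; a pose out of reach is approached as far as the arm can. A call with a gripper value outside its range is refused whole. The fingers move at their own pace and stop on an object; FORCE is the grip in N (left out, the last holds). Time passes only in rows, so rows that repeat a pose let the fingers close, or fill a call up. It gives the time, the measured TCP pose, the force, the opening and the grip force at its end, in the units of the state.
- robot.read_state(): the state, without advancing time (a new reading comes with each control period).
- eyes.grab_frame(name): name is "side" or "top"; returns a dict with "pixels" (480x640x3 uint8, red, green, blue), "camera_matrix" (3x3 intrinsics, pixels), "extrinsics" (4x4, takes a point from world to camera coordinates). Camera axes: x right, y down, z forward; pixel columns grow to the right and rows downward; lengths in m; the calibration is good to about 2 mm. A picture is of the moment at which its call begins. There is no depth.
- robot.close_job(): hands the job in; it is judged then, once.
The state is a dict: "time": time; "joint_pos": joint angles; "joint_velocities": joint speeds; "joint_torque": joint torques, N m; "position": TCP position; "tcp_rot": TCP orientation; "force": force on the tool from outside, world axes, zero at the start; "torque": the same for the moment, N m; "grip_width": finger opening in m; "grip_force": force on a finger pad.
Only numpy, scipy, OpenCV 4.12 (cv2) and the standard library are available. Lean on these libraries where they do the work, as an engineer would, in place of code of your own. Each camera call takes 0.05 s, during which the arm holds its last target. There are 200 camera calls.

## Working session

There is one attempt and no reset: what is moved stays moved. The work goes in short steps, Python scripts to look and compute and a shell command to move; the robot and the scene stay as the last step left them, time stands still between calls to the robot, and variables do not carry over. Pictures are saved under pics/ and viewed, at most 10 in all, crops included, and the job is handed in when it is done.

```bash
ls; mkdir -p pics; cat > h.py <<'E'
import numpy as np, cv2
from station import robot, eyes
def grab(n,f):
    d=eyes.grab_frame(n); cv2.imwrite(f'pics/{f}.png',cv2.cvtColor(d['pixels'],cv2.COLOR_RGB2BGR))
    np.savez(f'pics/{f}.npz',K=d['camera_matrix'],E=d['extrinsics']); return d
def ray(f,u,v):
    z=np.load(f'pics/{f}.npz');K,E=z['K'],z['E'];R,t=E[:3,:3],E[:3,3]
    return -R.T@t, R.T@np.linalg.inv(K)@np.array([u,v,1.])
def atz(f,u,v,h):
    c,d=ray(f,u,v); return c+d*(h-c[2])/d[2]
def tri(a,b):
    (c1,d1),(c2,d2)=ray(*a),ray(*b)
    s=np.linalg.lstsq(np.c_[d1,-d2],c2-c1,rcond=None)[0]
    p,q=c1+s[0]*d1,c2+s[1]*d2; return (p+q)/2,np.linalg.norm(p-q)
def proj(f,p):
    z=np.load(f'pics/{f}.npz');q=z['K']@(z['E']@np.r_[p,1])[:3];return q[:2]/q[2]
def crop(f,x,y,w,h,k):
    i=cv2.imread(f'pics/{f}.png')[y:y+h,x:x+w]
    cv2.imwrite(f'pics/{f}_c{x}_{y}.png',cv2.resize(i,None,fx=k,fy=k,interpolation=cv2.INTER_CUBIC))
E
python3 - <<'E'
from h import *
np.set_printoptions(precision=4,suppress=True)
a=grab('top','t0');b=grab('side','s0')
for f in('t0','s0'):print(ray(f,320,240))
print(robot.read_state())
E
```

```text
pics
(array([ 0.3597, -0.1327,  1.1497]), array([ 0.1572, -0.0241, -0.9874]))
(array([ 0.5337, -0.73  ,  0.5043]), array([-0.0061,  0.8309, -0.5568]))
{'time': 0.1, 'joint_pos': array([ 1.2256,  0.3536,  1.634 ,  0.    ,  1.1552, -0.0024]), 'joint_velocities': array([-0.0005, -0.0047, -0.0018,  0.0008,  0.0017, -0.0002]), 'joint_torque': array([  0.0009, -60.6365, -34.2826,   0.0002,   0.0041,  -0.    ]), 'position': array([0.21  , 0.5882, 0.2307]), 'tcp_rot': array([ 0.1706,  0.9853, -0.0006, -0.0001]), 'force': array([ 0.0623,  0.3623, -0.13  ]), 'torque': array([-0.0509,  0.0562, -0.0315]), 'grip_force': 0.0, 'grip_width': 0.08539249994412963}
```

View pics/t0.png

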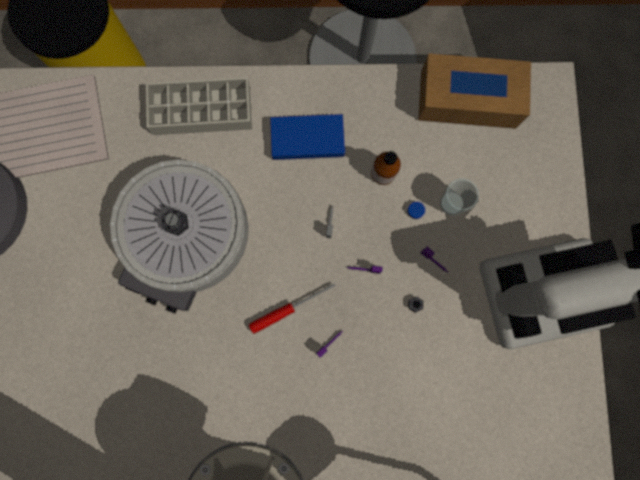

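View pics/s0.png

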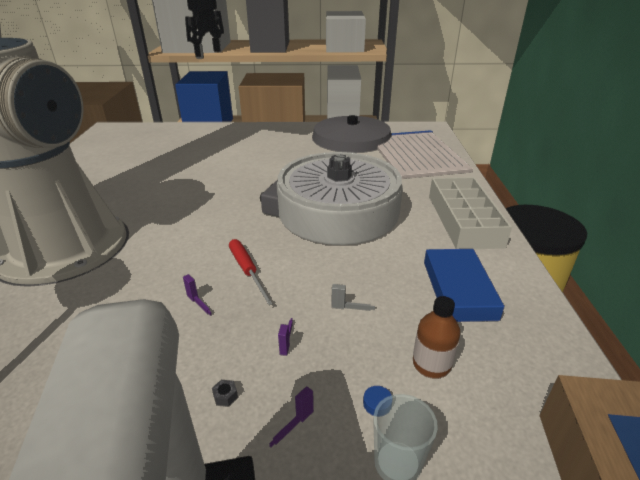

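```bash
python3 - <<'E'
from h import *
np.set_printoptions(precision=4,suppress=True)
for f in('t0','s0'):
    print(f,'base',proj(f,[0,0,0]),'tcp',proj(f,[.21,.588,.231]), 'x',proj(f,[.4,0,0]),'y',proj(f,[.4,.3,0]),np.load(f'pics/{f}.npz')['K'])
print('centrifuge axis', tri(('t0',173,220),('s0',340,160)))
print('pin', atz('t0',330,232,.02),atz('s0',339,297,.02))
print('pin tip', atz('t0',331,207,.005),atz('s0',374,307,.005))
E
python3 -c "
from h import *
crop('t0',130,180,90,80,8);crop('s0',310,140,70,60,9);crop('t0',290,190,100,100,6)
import numpy as np
a=cv2.imread('pics/t0_c130_180.png');b=cv2.imread('pics/s0_c310_140.png')
" ; ls pics
```

```text
t0 base [244.6395 508.4318] tcp [-132.8431  425.7964] x [245.4454 307.5192] y [103.3814 309.7081] [[537.689    0.     313.2436]
 [  0.     537.689  240.7987]
 [  0.       0.       1.    ]]
s0 base [ 60.4904 245.7549] tcp [208.4527  60.4409] x [256.5929 246.1191] y [271.0414 180.113 ] [[439.5401   0.     316.472 ]
 [  0.     439.5401 248.3411]
 [  0.       0.       1.    ]]
centrifuge axis (array([0.5671, 0.1251, 0.1311]), np.float64(0.0044800791309673755))
pin [ 0.5565 -0.1818  0.02  ] [ 0.5609 -0.1772  0.02  ]
pin tip [ 0.6144 -0.1858  0.005 ] [ 0.6193 -0.1849  0.005 ]
s0.npz
s0.png
s0_c310_140.png
t0.npz
t0.png
t0_c130_180.png
t0_c290_190.png
```

```bash
python3 - <<'E'
from h import *
def g(f,x,y,w,h,W,H): return cv2.resize(cv2.imread(f'pics/{f}.png')[y:y+h,x:x+w],(W,H),interpolation=cv2.INTER_CUBIC)
# each tile 400x300
m=np.vstack([np.hstack([g('t0',153,205,40,30,400,300),g('s0',320,148,40,30,400,300)]),
 np.hstack([g('t0',300,195,80,60,400,300),g('s0',315,270,80,60,400,300)])])
cv2.imwrite('pics/m0.png',m)
E
```

```text
(no output)
```

View pics/m0.png

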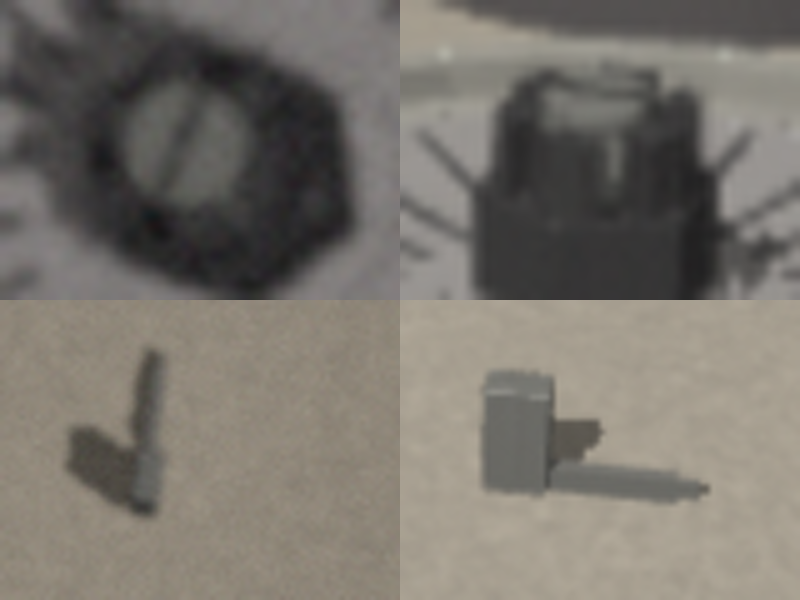

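```bash
cat > fit.py <<'E'
from h import *
from scipy.optimize import least_squares
np.set_printoptions(precision=4,suppress=True)
def W(p,l): c,s=np.cos(p[2]),np.sin(p[2]); return np.array([p[0]+c*l[0]-s*l[1],p[1]+s*l[0]+c*l[1],l[2]])
def cp(x0,y0,k,u,v): return np.array([x0+(u+.5)/k-.5,y0+(v+.5)/k-.5])
# pin: local points mm
T=lambda u,v:('t0',cp(300,195,5,u,v-300)); S=lambda u,v:('s0',cp(315,270,5,u-400,v-300))
obs=[(S(484,488),(-22,-6,0)),(S(547,492),(0,-6,0)),(S(483,392),(-22,-6,44)),(S(549,398),(0,-6,44)),(S(706,489),(50,0,4)),(T(153,352),(50,0,5))]
def res(p): return np.concatenate([proj(o[0],W(p,np.array(l)/1e3))-o[1] for o,l in obs])
r=least_squares(res,[.565,-.182,0]);print('pin',r.x,np.degrees(r.x[2]));print(r.fun.reshape(-1,2))
# spindle top
t=lambda u,v:cp(153,205,10,u,v)
print('axis t',atz('t0',*t(185,143),.136))
a,b=atz('t0',*t(205,92),.136),atz('t0',*t(167,195),.136);d=a-b;print('scribe yaw',np.degrees(np.arctan2(d[1],d[0])),np.linalg.norm(d))
s=lambda u,v:cp(320,148,10,u-400,v)
c=atz('t0',*t(185,143),.136);print('side proj of axis top',proj('s0',c), 'in crop',(proj('s0',c)-[320,148])*10+[400,0], 'tri',tri(('t0',*t(185,143)),('s0',*s(600,95))))
for z in(.116,):
  for u,v in[(335,95),(352,222),(245,293)]:
    q=atz('t0',*t(u,v),z)-c; print('vertex',np.linalg.norm(q[:2]),np.degrees(np.arctan2(q[1],q[0])))
E
python3 fit.py
```

```text
pin [ 0.5706 -0.1781 -0.1285] -7.361843850045762
[[-0.27    0.3826]
 [ 0.1936  0.7823]
 [ 0.2713 -0.5619]
 [ 0.599  -0.5938]
 [-1.2801 -0.0929]
 [ 0.1604 -0.62  ]]
axis t [0.5662 0.1274 0.136 ]
scribe yaw -18.632136705261065 0.0211302577493526
side proj of axis top [338.4975 157.5771] in crop [584.975  95.771] tri (array([0.5672, 0.1273, 0.1369]), np.float64(0.0023531340583454463))
vertex 0.02733947125464642 -61.01345271293776
vertex 0.030274171270111658 -113.51961533701179
vertex 0.026847121923736866 -164.27649138856077
```

```bash
cat > ov.py <<'E'
import sys
from fit import *
f,fs=sys.argv[1],sys.argv[2]; yaws=[float(a) for a in sys.argv[3:5]]; c0=[.567,.1268]
tiles=[]
for yaw in yaws:
  for n,(x,y) in((f,(150,200)),(fs,(318,142))):
    k=10; im=cv2.resize(cv2.imread(f'pics/{n}.png')[y:y+30,x:x+40],None,fx=k,fy=k,interpolation=cv2.INTER_CUBIC)
    im=cv2.convertScaleAbs(im,alpha=1.8,beta=0)
    p=[*c0,np.radians(yaw)]
    P=lambda l:tuple(int(v) for v in ((proj(n,W(p,np.array(l)/1e3))-[x,y]+.5)*k))
    for z,col in((0,(0,255,0)),(24,(0,255,255))):
      v=[P((26.56*np.cos(a),26.56*np.sin(a),92+z)) for a in np.radians(np.arange(30,390,60))]
      cv2.polylines(im,[np.array(v)],True,col,1)
    for a in np.radians(np.arange(0,360,60)):
      for s in(-4,4):
        ca,sa=np.cos(a),np.sin(a); q=lambda r,z:P((r*ca-s*sa,r*sa+s*ca,z))
        cv2.line(im,q(20.6,133),q(20.6,116),(255,0,255),1);cv2.line(im,q(13,133),q(20.6,133),(255,0,255),1)
    tiles.append(im)
cv2.imwrite(f'pics/ov_{f}_{yaws[0]}.png',np.vstack([np.hstack(tiles[:2]),np.hstack(tiles[2:])]))
E
python3 ov.py t0 s0 -18 -28 >/dev/null; ls pics|grep ov
```

```text
ov_t0_-18.0.png
```

View pics/ov_t0_-18.0.png

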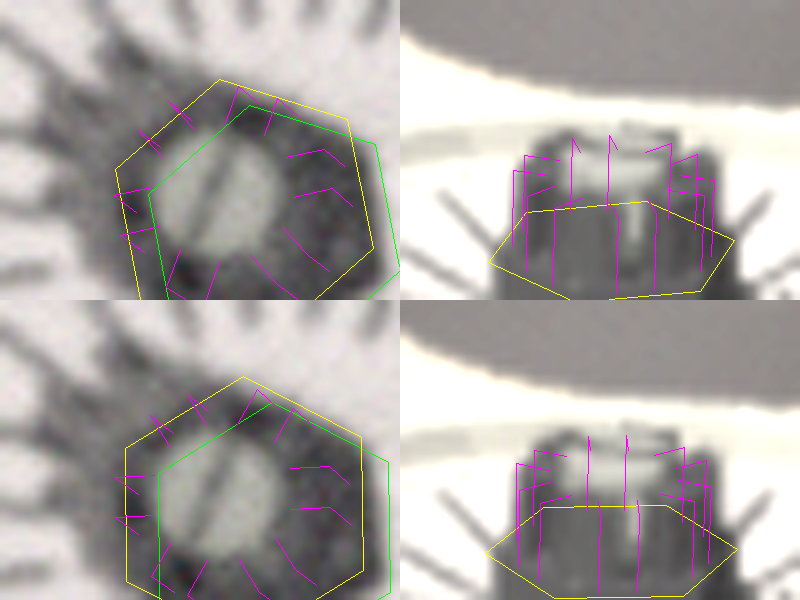

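```bash
python3 -m inch '[[36,-46,0,0,0,-0.1,-1],[72,-92,0,0,0,-0.2,-1],[107,-139,0,0,0,-0.3,-1],[143,-185,0,0,0,-0.4,-1],[178,-231,0,0,0,-0.5,-1],[202,-262,0,0,0,-0.6,-1],[226,-293,0,0,0,-0.7,-1],[250,-324,0,0,0,-0.8,-1],[275,-356,0,0,0,-0.9,-1],[300,-388,0,0,0,-1.0,-1]]' 40; python3 -m inch '[[20,-25,0,0,0,-0.1,-1],[40,-50,0,0,0,-0.2,-1],[57,-74,0,0,0,-0.3,-1],[57,-74,0,0,0,-0.4,-1],[57,-74,0,0,0,-0.5,-1],[57,-74,0,0,0,-0.56,-1],[57,-74,0,0,0,-0.56,-1],[57,-74,0,0,0,-0.56,-1],[57,-74,0,0,0,-0.56,-1],[57,-74,0,0,0,-0.56,-1]]'; cat > st.py <<'E'
from h import *
from scipy.spatial.transform import Rotation as R
np.set_printoptions(precision=4,suppress=True)
s=robot.read_state();M=R.from_quat(s['tcp_rot']).as_matrix();y=M[:,1]
print(round(s['time'],2),s['position'],'yang',round(np.degrees(np.arctan2(y[1],y[0])),2),'tilt',M[:2,2],'F',s['force'],'T',s['torque'],'w',round(s['grip_width'],4),round(s['grip_force'],1),'j',s['joint_pos'])
E
python3 st.py
```

```text
time: 0.93
position: [0.4655, 0.257, 0.2312]
tcp_rot: [0.624, 0.781, -0.0, -0.0]
force: [0.9, 0.8, 0.3]
grip_width: 0.0853
grip_force: 0.0
time: 1.77
position: [0.5216, 0.185, 0.2312]
tcp_rot: [0.814, 0.581, -0.0, -0.0]
force: [-0.2, -0.0, -0.6]
grip_width: 0.0851
grip_force: 0.0
1.77 [0.5216 0.185  0.2312] yang -18.91 tilt [-0.0002 -0.0001] F [-0.2442 -0.0161 -0.5694] T [-0.0488  0.0189  0.0831] w 0.0851 0.0 j [ 0.3382  0.2425  1.7876 -0.      1.1117  0.6683]
```

```bash
python3 -m inch '[[23,-29,0,0,0,0,-1],[45,-58,0,0,0,0,-1],[45,-58,-20,0,0,0,-1],[45,-58,-40,0,0,0,-1],[45,-58,-60,0,0,0,-1],[45,-58,-80,0,0,0,-1],[45,-58,-100,0,0,0,-1],[45,-58,-115,0,0,0,-1],[45,-58,-125,0,0,0,-1],[45,-58,-132,0,0,0,-1]]'; python3 - <<'E'
from h import *
grab('side','s1');grab('top','t1')
a=cv2.imread('pics/s1.png')[90:240,240:440];b=cv2.imread('pics/t1.png')[150:300,80:280]
cv2.imwrite('pics/m1.png',np.hstack([cv2.resize(q,None,fx=2,fy=2,interpolation=cv2.INTER_CUBIC) for q in(a,b)]))
E
python3 st.py
```

```text
time: 2.6
position: [0.5663, 0.1269, 0.0982]
tcp_rot: [0.814, 0.581, -0.001, -0.0]
force: [-0.2, 0.1, -0.4]
grip_width: 0.0855
grip_force: 0.0
2.7 [0.5663 0.1269 0.0985] yang -18.99 tilt [-0.0014 -0.0003] F [-0.1798  0.5092  0.1757] T [-0.0254 -0.0496  0.0113] w 0.0852 0.0 j [ 0.2178  0.4431  1.8362 -0.      0.8638  0.5493]
```

View pics/m1.png

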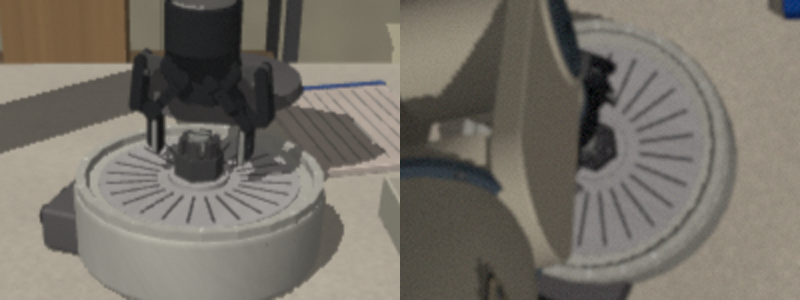

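```bash
python3 -m inch '[[0,0,-3,0,0,0,-0.6],[0,0,-3,0,0,0,-0.4],[0,0,-3,0,0,0,-0.2],[0,0,-3,0,0,0,0],[0,0,-3,0,0,0,0.2],[0,0,-3,0,0,0,0.4],[0,0,-3,0,0,0,1],[0,0,-3,0,0,0,1],[0,0,-3,0,0,0,1],[0,0,-3,0,0,0,1]]' 60; python3 st.py
```

```text
time: 3.53
position: [0.5658, 0.1275, 0.0974]
tcp_rot: [0.814, 0.58, -0.0, -0.001]
force: [-7.3, 2.7, 9.3]
grip_width: 0.0448
grip_force: 60.6
3.53 [0.5658 0.1275 0.0974] yang -19.07 tilt [-0.0016  0.0009] F [-7.3454  2.6764  9.3287] T [ 0.4589  1.2568 -0.1863] w 0.0448 60.6 j [0.2182 0.4441 1.8377 0.0017 0.8612 0.5499]
```

```bash
python3 -m inch '[[0,0,1,0,0,0,1],[-1,0.3,2,0,0,0,1],[-1.2,0.4,2,0,0,-0.02,1],[-1.2,0.4,2,0,0,-0.04,1],[-1.2,0.4,2,0,0,-0.06,1],[-1.2,0.4,2,0,0,-0.08,1],[-1.2,0.4,2,0,0,-0.1,1],[-1.2,0.4,2,0,0,-0.12,1],[-1.2,0.4,2,0,0,-0.14,1],[-1.2,0.4,2,0,0,-0.16,1]]' 80; python3 st.py
```

```text
time: 4.37
position: [0.5656, 0.1275, 0.0978]
tcp_rot: [0.858, 0.513, -0.0, -0.0]
force: [2.9, 4.5, -14.3]
grip_width: 0.0445
grip_force: 85.4
4.37 [0.5656 0.1275 0.0978] yang -28.26 tilt [-0.0001  0.0002] F [  2.8953   4.4822 -14.2784] T [ 0.708  -0.5199  0.4163] w 0.0445 85.4 j [0.219  0.4427 1.8389 0.0003 0.8601 0.7122]
```

```bash
python3 -m inch '[[0,0,-0.5,0,0,-0.01,1],[0,0,-1,0,0,-0.02,1],[0,0,-1,0,0,-0.03,1],[0,0,-1,0,0,-0.04,1],[0,0,-1,0,0,-0.05,1],[0,0,-1,0,0,-0.06,1],[0,0,-1,0,0,-0.07,1],[0,0,-1,0,0,-0.08,1],[0,0,-1,0,0,-0.09,1],[0,0,-1,0,0,-0.1,1]]' 80; python3 st.py
```

```text
time: 5.2
position: [0.5656, 0.1275, 0.0977]
tcp_rot: [0.883, 0.47, 0.0, -0.0]
force: [-1.8, 5.8, 0.4]
grip_width: 0.0439
grip_force: 87.1
5.2 [0.5656 0.1275 0.0977] yang -33.98 tilt [0.0001 0.0004] F [-1.7973  5.7624  0.3592] T [0.9763 0.4077 0.3671] w 0.0439 87.1 j [0.219  0.4428 1.8391 0.0005 0.8595 0.8117]
```

```bash
python3 -m inch '[[0,0,0,0,0,-0.008,1],[0,0,0,0,0,-0.016,1],[0,0,0,0,0,-0.024,1],[0,0,0,0,0,-0.032,1],[0,0,0,0,0,-0.04,1],[0,0,0,0,0,-0.048,1],[0,0,0,0,0,-0.056,1],[0,0,0,0,0,-0.064,1],[0,0,0,0,0,-0.072,1],[0,0,0,0,0,-0.08,1]]' 80; python3 st.py
```

```text
time: 6.03
position: [0.5655, 0.1276, 0.0977]
tcp_rot: [0.901, 0.434, 0.0, -0.0]
force: [-2.8, 6.1, 1.1]
grip_width: 0.0442
grip_force: 87.1
6.03 [0.5655 0.1276 0.0977] yang -38.56 tilt [0.     0.0004] F [-2.7758  6.0758  1.1001] T [0.9614 0.5029 0.3947] w 0.0442 87.1 j [0.219  0.4428 1.8392 0.0006 0.8596 0.8916]
```

```bash
python3 -m inch '[[0,0,0,0,0,-0.008,1],[0,0,0,0,0,-0.016,1],[0,0,0,0,0,-0.024,1],[0,0,0,0,0,-0.032,1],[0,0,0,0,0,-0.04,1],[0,0,0,0,0,-0.048,1],[0,0,0,0,0,-0.056,1],[0,0,0,0,0,-0.064,1],[0,0,0,0,0,-0.072,1],[0,0,0,0,0,-0.08,1]]' 80; python3 st.py
```

```text
time: 6.87
position: [0.5655, 0.1276, 0.0977]
tcp_rot: [0.918, 0.398, 0.0, -0.0]
force: [-1.8, 5.4, 1.3]
grip_width: 0.0437
grip_force: 87.2
6.87 [0.5655 0.1276 0.0977] yang -43.14 tilt [-0.      0.0005] F [-1.8196  5.4453  1.3152] T [1.0108 0.4999 0.355 ] w 0.0437 87.2 j [0.2191 0.4427 1.8392 0.0006 0.8596 0.9716]
```

```bash
python3 -m inch '[[0,0,0,0,0,-0.008,1],[0,0,0,0,0,-0.016,1],[0,0,0,0,0,-0.024,1],[0,0,0,0,0,-0.032,1],[0,0,0,0,0,-0.04,1],[0,0,0,0,0,-0.048,1],[0,0,0,0,0,-0.056,1],[0,0,0,0,0,-0.064,1],[0,0,0,0,0,-0.072,1],[0,0,0,0,0,-0.08,1]]' 80; python3 st.py
```

```text
time: 7.7
position: [0.5655, 0.1277, 0.0977]
tcp_rot: [0.933, 0.361, 0.0, -0.0]
force: [-2.1, 5.0, 0.7]
grip_width: 0.0445
grip_force: 87.2
7.7 [0.5655 0.1277 0.0977] yang -47.72 tilt [-0.0001  0.0006] F [-2.1231  4.9842  0.7204] T [1.0581 0.468  0.4223] w 0.0445 87.2 j [0.2192 0.4427 1.8392 0.0007 0.8596 1.0516]
```

```bash
python3 -m inch '[[0,0,0,0,0,-0.008,1],[0,0,0,0,0,-0.016,1],[0,0,0,0,0,-0.024,1],[0,0,0,0,0,-0.032,1],[0,0,0,0,0,-0.04,1],[0,0,0,0,0,-0.048,1],[0,0,0,0,0,-0.056,1],[0,0,0,0,0,-0.064,1],[0,0,0,0,0,-0.072,1],[0,0,0,0,0,-0.08,1]]' 80; python3 st.py
```

```text
time: 8.53
position: [0.5654, 0.1277, 0.0977]
tcp_rot: [0.946, 0.323, 0.0, -0.0]
force: [-2.8, 5.8, 2.2]
grip_width: 0.0443
grip_force: 87.2
8.53 [0.5654 0.1277 0.0977] yang -52.31 tilt [-0.0002  0.0006] F [-2.765   5.7971  2.1838] T [1.1394 0.4982 0.3911] w 0.0443 87.2 j [0.2191 0.4427 1.8392 0.0008 0.8597 1.1316]
```

```bash
python3 -m inch '[[0,0,0,0,0,-0.008,1],[0,0,0,0,0,-0.016,1],[0,0,0,0,0,-0.024,1],[0,0,0,0,0,-0.032,1],[0,0,0,0,0,-0.04,1],[0,0,0,0,0,-0.048,1],[0,0,0,0,0,-0.056,1],[0,0,0,0,0,-0.064,1],[0,0,0,0,0,-0.072,1],[0,0,0,0,0,-0.08,1]]' 80; python3 st.py
```

```text
time: 9.37
position: [0.5654, 0.1278, 0.0977]
tcp_rot: [0.959, 0.285, -0.0, -0.0]
force: [-2.3, 6.3, 1.4]
grip_width: 0.0442
grip_force: 87.2
9.37 [0.5654 0.1278 0.0977] yang -56.89 tilt [-0.0002  0.0007] F [-2.3102  6.3404  1.3769] T [1.1681 0.4777 0.3841] w 0.0442 87.2 j [0.2192 0.4427 1.8392 0.001  0.8597 1.2116]
```

```bash
python3 -m inch '[[0,0,0,0,0,-0.008,1],[0,0,0,0,0,-0.016,1],[0,0,0,0,0,-0.024,1],[0,0,0,0,0,-0.032,1],[0,0,0,0,0,-0.04,1],[0,0,0,0,0,-0.048,1],[0,0,0,0,0,-0.056,1],[0,0,0,0,0,-0.064,1],[0,0,0,0,0,-0.072,1],[0,0,0,0,0,-0.08,1]]' 80; python3 st.py
```

```text
time: 10.2
position: [0.5654, 0.1278, 0.0977]
tcp_rot: [0.969, 0.247, -0.0, -0.0]
force: [-3.4, 6.6, 0.6]
grip_width: 0.0441
grip_force: 87.0
10.2 [0.5654 0.1278 0.0977] yang -61.44 tilt [-0.0002  0.0006] F [-3.3506  6.6313  0.6412] T [1.2447 0.4399 0.7469] w 0.0441 87.0 j [0.2193 0.4427 1.8392 0.0008 0.8596 1.2912]
```

```bash
python3 -m inch '[[0,0,0,0,0,-0.008,1],[0,0,0,0,0,-0.016,1],[0,0,0,0,0,-0.024,1],[0,0,0,0,0,-0.032,1],[0,0,0,0,0,-0.04,1],[0,0,0,0,0,-0.048,1],[0,0,0,0,0,-0.056,1],[0,0,0,0,0,-0.064,1],[0,0,0,0,0,-0.072,1],[0,0,0,0,0,-0.08,1]]' 80; python3 st.py
```

```text
time: 11.03
position: [0.5654, 0.1278, 0.0977]
tcp_rot: [0.978, 0.208, -0.0, -0.0]
force: [-3.4, 6.6, 0.8]
grip_width: 0.0441
grip_force: 86.9
11.03 [0.5654 0.1278 0.0977] yang -66.03 tilt [-0.0001  0.0007] F [-3.443   6.5864  0.8339] T [1.2973 0.474  0.7584] w 0.0441 86.9 j [0.2194 0.4427 1.8393 0.0009 0.8596 1.3712]
```

```bash
python3 - <<'E'
from h import *
from scipy.optimize import least_squares
g=cv2.imread('pics/t0.png').astype(float).mean(2)
ys,xs=np.mgrid[205:236,158:188]
P=np.array([atz('t0',x,y,.136)[:2] for x,y in zip(xs.ravel(),ys.ravel())])*1e3; I=g[205:236,158:188].ravel()
def f(q,cx=None):
    x0,y0,th,off,w,b,l=q; d=P-[x0,y0]; m=np.hypot(*d.T)<10
    n=-np.sin(th)*d[:,0]+np.cos(th)*d[:,1]
    return np.where(m,I-b+l*np.exp(-(n-off)**2/2/w**2),0)
def disc(q):
    d=np.hypot(*(P-q[:2]).T); m=d<16; return np.where(m,I-(q[2]+q[3]/(1+np.exp((d-12)/.8))),0)
d=least_squares(disc,[566.2,127.4,50,60],loss='soft_l1',diff_step=1e-3);print('disc',d.x)
d2=P-d.x[:2];m=np.hypot(*d2.T)<10;d2=d2[m];J=I[m]
for w0 in(1,1.5):
  r=least_squares(lambda q:J-q[3]+q[4]*np.exp(-(-np.sin(q[0])*d2[:,0]+np.cos(q[0])*d2[:,1]-q[1])**2/2/q[2]**2),[-.3,0,w0,120,40])
  c=np.linalg.inv(r.jac.T@r.jac)*2*r.cost/(len(J)-5);print(np.degrees(r.x[0]),r.x[1:],'sd deg',np.degrees(c[0,0]**.5))
E
```

```text
disc [566.18257931 127.16813433  47.2341685   45.09329029]
-21.088478662558256 [ 1.04837176  1.78301759 95.16588623 26.11009712] sd deg 0.7734221581178952
-21.08847672061453 [ 1.04837096  1.78301931 95.16589159 26.11009256] sd deg 0.7734227912300168
```

```bash
python3 -m inch '[[0,0,0,0,0,-0.026,1],[0,0,0,0,0,-0.052,1],[0,0,0,0,0,-0.078,1],[0,0,0,0,0,-0.104,1],[0,0,0,0,0,-0.13,1],[0,0,0,0,0,-0.156,1],[0,0,0,0,0,-0.18,1],[0,0,0,0,0,-0.2,1],[0,0,0,0,0,-0.215,1],[0,0,0,0,0,-0.215,1]]' 80; python3 st.py
```

```text
time: 11.87
position: [0.5654, 0.128, 0.0977]
tcp_rot: [0.995, 0.101, -0.0, -0.0]
force: [-2.3, 7.7, 0.7]
grip_width: 0.0437
grip_force: 87.3
11.87 [0.5654 0.128  0.0977] yang -78.39 tilt [-0.0001  0.0009] F [-2.2799  7.7135  0.7116] T [1.3948 0.5515 0.4225] w 0.0437 87.3 j [0.2195 0.4427 1.8392 0.0012 0.8596 1.5869]
```

```bash
python3 -m inch '[[0,0,0,0,0,0,-1],[0,0,0,0,0,0,-1],[0,0,0,0,0,0,-1],[0,0,0,0,0,0,-1],[0,0,30,0,0,0,-1],[0,0,65,0,0,0,-1],[0,0,100,0,0,0,-1],[0,-30,120,0,0,-0.1,-1],[-2,-70,120,0,0,-0.2,-1],[-3,-110,120,0,0,-0.3,-1]]' 60; python3 -m inch '[[-1,-40,0,0,0,-0.03,-1],[-2,-80,0,0,0,-0.03,-1],[-3,-120,0,0,0,-0.03,-1],[-3,-160,0,0,0,-0.03,-1],[-3,-195,0,0,0,-0.03,-1],[-3,-195,-20,0,0,-0.03,-1],[-3,-195,-40,0,0,-0.03,-1],[-3,-195,-60,0,0,-0.03,-1],[-3,-195,-60,0,0,-0.03,-1],[-3,-195,-60,0,0,-0.03,-1]]'; python3 st.py; cat > look.py <<'E'
import sys
from h import *
from scipy.optimize import least_squares
n=sys.argv[1]; N=8
fr=[grab('top',n)['pixels'].astype(float) for _ in range(N)]
m=np.mean(fr,0); cv2.imwrite(f'pics/{n}.png',cv2.cvtColor(m.astype(np.uint8),cv2.COLOR_RGB2BGR))
print('noise',np.std([f[210:225,165:180].mean(2) for f in fr],axis=0).mean())
g=cv2.cvtColor(m.astype(np.float32),cv2.COLOR_RGB2GRAY)
ys,xs=np.mgrid[205:236,158:188]
P=np.array([atz(n,x,y,.136)[:2] for x,y in zip(xs.ravel(),ys.ravel())])*1e3; I=g[205:236,158:188].ravel()
for R in(8,10,11):
  c0=np.array([566.0,127.3])
  d2=P-c0;k=np.hypot(*d2.T)<R;d2=d2[k];J=I[k]
  r=least_squares(lambda q:J-q[3]+q[4]*np.exp(-(-np.sin(q[0])*d2[:,0]+np.cos(q[0])*d2[:,1]-q[1])**2/2/q[2]**2),[-.3,0,1,120,40])
  print(R,np.degrees(r.x[0]),r.x[1:])
im=cv2.resize(cv2.imread(f'pics/{n}.png')[200:240,150:203],None,fx=15,fy=15,interpolation=cv2.INTER_CUBIC)
cv2.imwrite(f'pics/{n}_z.png',cv2.convertScaleAbs(im,alpha=2.2))
E
python3 look.py t2
```

```text
time: 12.7
position: [0.5636, 0.0165, 0.2195]
tcp_rot: [0.999, -0.05, 0.002, -0.0]
force: [0.9, 1.3, -0.7]
grip_width: 0.0854
grip_force: 0.0
time: 13.53
position: [0.5589, -0.1778, 0.1568]
tcp_rot: [0.998, -0.063, -0.001, -0.0]
force: [0.4, 0.8, 0.2]
grip_width: 0.0858
grip_force: 0.0
13.53 [ 0.5589 -0.1778  0.1568] yang -97.25 tilt [-0.002   0.0005] F [0.4429 0.7791 0.2194] T [-0.0232 -0.0193 -0.035 ] w 0.0858 0.0 j [-0.3104  0.3758  1.7834 -0.0002  0.9845  1.3871]
noise 2.34148081833334
8 -40.45964781741873 [  2.55687817   6.52926182 150.13010255 103.61327437]
10 -43.370056344699776 [  3.79454262   7.88678454 141.26568446  93.13369959]
11 -44.46807620230308 [  4.02360452   7.89769267 134.62248205  86.63032823]
```

View pics/t2_z.png

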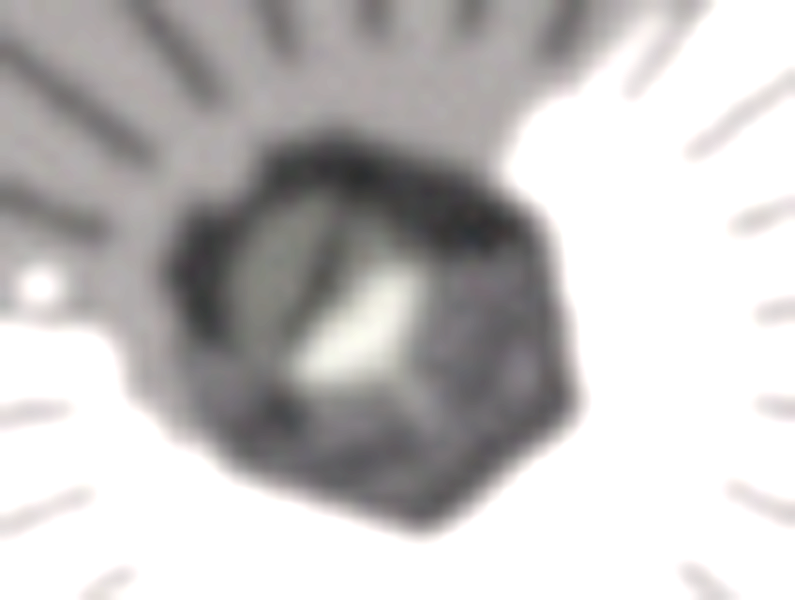

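```bash
python3 - <<'E'
from h import *
np.set_printoptions(precision=4,suppress=True)
t=lambda u,v,z:atz('t2',150+(u+.5)/15-.5,200+(v+.5)/15-.5,z)
V=[t(u,v,.092) for u,v in((578,405),(425,530))]
for v in V:
  q=v-[.5655,.128,.092];print('base vertex r,ang',np.hypot(*q[:2]),np.degrees(np.arctan2(q[1],q[0])))
def ang(a,b):return np.degrees(np.arctan2((a-b)[1],(a-b)[0]))
print('edge BR normal',ang(*V)-90,'BL',ang(V[1],t(240,468,.092))-90)
print('line',ang(t(345,200,.136),t(300,315,.136)),'slot bottom',t(280,410,.133), ang(np.array([.5655,.128,0]),t(280,410,.130)))
E
python3 ov.py t2 s0 -19 -79 >/dev/null
python3 - <<'E'
import cv2,numpy as np
from h import *
a=cv2.imread('pics/t2.png')
# handle view of pin & gripper
grab('side','s2')
b=cv2.imread('pics/s2.png')[200:350,240:440]
o=cv2.imread('pics/ov_t2_-19.0.png')[:300,:400]
cv2.imwrite('pics/m2.png',np.hstack([o,cv2.resize(b,(400,300),interpolation=cv2.INTER_CUBIC)]))
E
```

```text
base vertex r,ang 0.024462618212673867 -105.3103669671203
base vertex r,ang 0.02334026601378368 -170.91774374560222
edge BR normal -140.2002317656236 BL -199.39676359150985
line -19.74710162903294 slot bottom [0.5512 0.1332 0.133 ] -23.580225587452905
```

View pics/m2.png

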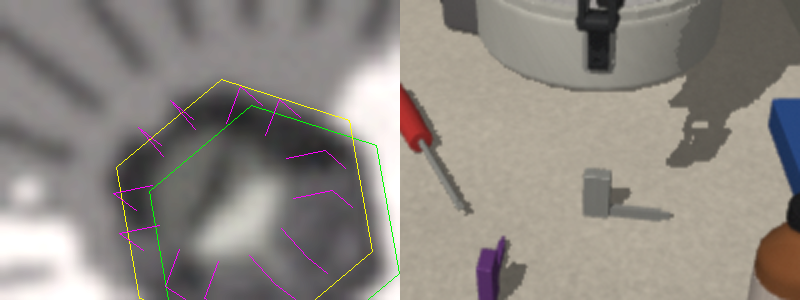

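```bash
python3 -m inch '[[0,1,-40,0,0,0,-1],[1,1,-80,0,0,0,-1],[1,1,-110,0,0,0,-1],[1,1,-130,0,0,0,-0.5],[1,1,-141,0,0,0,0],[1,1,-141,0,0,0,0.3],[1,1,-141,0,0,0,0.5],[1,1,-141,0,0,0,1],[1,1,-141,0,0,0,1],[1,1,-141,0,0,0,1]]' 30; python3 st.py
```

```text
time: 14.82
position: [0.5619, -0.1771, 0.018]
tcp_rot: [0.998, -0.063, 0.001, 0.0]
force: [-0.7, 0.0, 6.9]
grip_width: 0.0115
grip_force: 31.9
14.82 [ 0.5619 -0.1771  0.018 ] yang -97.23 tilt [ 0.0029 -0.0009] F [-0.6755  0.0359  6.8631] T [0.0845 0.1026 0.0089] w 0.0115 31.9 j [-0.3079  0.5717  1.8529  0.      0.714   1.3891]
```

```bash
python3 -m inch '[[0,0,10,0,0,0,1],[0,0,45,0,0,0,1],[0,0,85,0,0,0,1],[0,0,125,0,0,0,1],[-5,20,160,0,0,-0.03,1],[-13,50,170,0,0,-0.06,1],[-22,88,170,0,0,-0.1,1],[-31,125,170,0,0,-0.14,1],[-40,160,170,0,0,-0.18,1],[-48,190,170,0,0,-0.214,1]]' 40; python3 -m inch '[[-9,36,0,0,0,0,1],[-18,72,0,0,0,0,1],[-26,105,0,0,0,0,1],[-32,130,0,0,0,0,1],[-37,147,0,0,0,0,1],[-37,147,0,0,0,0,1],[-37,147,-15,0,0,0,1],[-37,147,-25,0,0,0,1],[-37,147,-25,0,0,0,1],[-37,147,-25,0,0,0,1]]'; python3 st.py; python3 - <<'E'
from h import *
grab('side','s3');grab('top','t3')
a=cv2.imread('pics/s3.png')[110:200,270:390];b=cv2.imread('pics/t3.png')[160:280,120:280]
cv2.imwrite('pics/m3.png',np.vstack([np.hstack([cv2.resize(a,(800,600),interpolation=cv2.INTER_CUBIC)])]))
E
```

```text
time: 15.65
position: [0.5115, 0.0152, 0.1875]
tcp_rot: [0.985, -0.17, 0.0, -0.0]
force: [0.2, -1.5, -0.6]
grip_width: 0.0113
grip_force: 39.3
time: 16.48
position: [0.4751, 0.1596, 0.161]
tcp_rot: [0.986, -0.17, -0.001, 0.0]
force: [-0.3, 0.4, -0.7]
grip_width: 0.0115
grip_force: 39.3
16.48 [0.4751 0.1596 0.161 ] yang -109.53 tilt [-0.0014 -0.0006] F [-0.3263  0.409  -0.6574] T [-0.0269  0.0099  0.0303] w 0.0115 39.3 j [ 0.321   0.2475  1.9603 -0.0001  0.9353  2.2328]
```

View pics/m3.png

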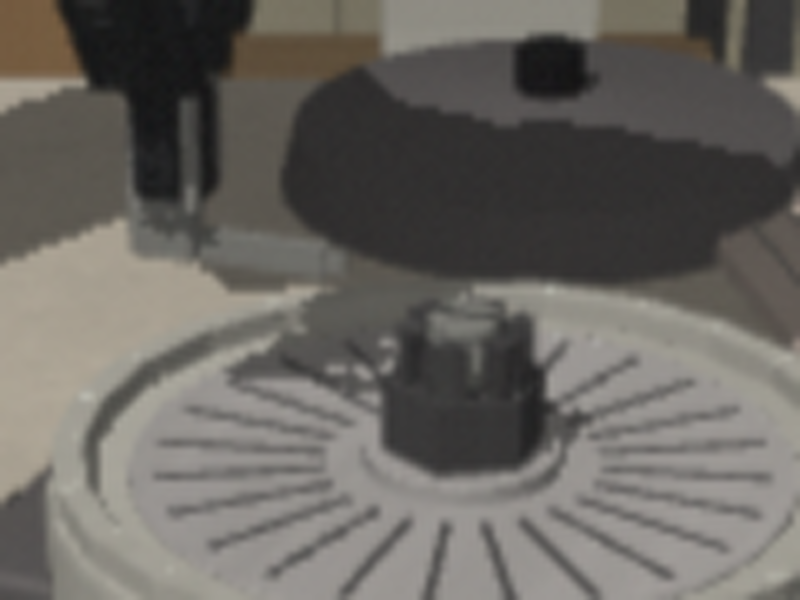

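```bash
python3 - <<'E'
from h import *
np.set_printoptions(precision=2,suppress=True)
t=np.array([.4751,.1596,.161]);a=np.radians(-19.5);u=np.array([np.cos(a),np.sin(a),0]);n=np.array([-u[1],u[0],0])
k=lambda p:(proj('s3',p)-[270,110]+.5)*6.667
P=lambda x,y,z:t+(u*(x+9)+n*y+np.array([0,0,z-18]))/1e3
print('tip',k(P(50,-1.3,4)),'rear bottom near',k(P(-22,-6,0)),'front bottom near',k(P(0,-6,0)),'blade root top',k(P(0,-2.5,10)))
print('axis top',k(np.array([.5654,.1281,.136])),'nut base near', k(np.array([.5654,.1281,.116])))
g=lambda r:np.array([.5654,.1281])-r*1e-3*u[:2]
print('now r',np.dot(np.array([.5654,.1281])-t[:2],u[:2])*1e3,'lat',np.dot(t[:2]-[.5654,.1281],n[:2])*1e3)
E
```

```text
tip [344.96 273.12] rear bottom near [127.83 261.33] front bottom near [191.62 270.19] blade root top [194.85 236.15]
axis top [457.45 319.62] nut base near [456.07 379.05]
now r 95.6354427114875 lat -0.44955241940588975
```

```bash
python3 -m inch '[[0,0.4,-8,0,0,0,1],[0,0.4,-16,0,0,0,1],[0,0.4,-23,0,0,0,1],[0,0.4,-23,0,0,0,1],[2.4,-0.4,-23,0,0,0,1],[4.7,-1.3,-23,0,0,0,1],[7,-2.1,-23,0,0,0,1],[9.4,-2.9,-23,0,0,0,1],[9.4,-2.9,-23,0,0,0,1],[9.4,-2.9,-23,0,0,0,1]]' 40; python3 st.py; python3 -m inch '[[1,-0.3,0,0,0,0,1],[2,-0.7,0,0,0,0,1],[3,-1,0,0,0,0,1],[4,-1.4,0,0,0,0,1],[5,-1.7,0,0,0,0,1],[6,-2.1,0,0,0,0,1],[7,-2.5,0,0,0,0,1],[8,-2.8,0,0,0,0,1],[9,-3.2,0,0,0,0,1],[9,-3.2,0,0,0,0,1]]'; python3 st.py
```

```text
time: 17.42
position: [0.4853, 0.1574, 0.1384]
tcp_rot: [0.986, -0.169, 0.0, -0.0]
force: [-0.3, 0.1, -1.2]
grip_width: 0.0109
grip_force: 39.3
17.42 [0.4853 0.1574 0.1384] yang -109.5 tilt [0.0003 0.0001] F [-0.33    0.1437 -1.2041] T [-0.0745  0.0462  0.0295] w 0.0109 39.3 j [0.3106 0.2914 1.9615 0.     0.8884 2.2219]
time: 18.25
position: [0.4942, 0.1542, 0.1383]
tcp_rot: [0.986, -0.169, 0.0, -0.0]
force: [-0.0, 0.3, -1.4]
grip_width: 0.0115
grip_force: 39.3
18.25 [0.4942 0.1542 0.1383] yang -109.5 tilt [0.0001 0.    ] F [-0.0439  0.346  -1.3774] T [ 0.0126 -0.0065  0.0167] w 0.0115 39.3 j [ 0.2995  0.3023  1.9458 -0.      0.8934  2.2106]
```

```bash
python3 -m inch '[[0,-0.2,-0.3,0,0,0,1],[0,-0.5,-0.5,0,0,0,1],[0.8,-0.8,-0.5,0,0,0,1],[1.6,-1.1,-0.5,0,0,0,1],[2.4,-1.4,-0.5,0,0,0,1],[3.2,-1.7,-0.5,0,0,0,1],[4,-2,-0.5,0,0,0,1],[4.8,-2.2,-0.5,0,0,0,1],[4.8,-2.2,-0.5,0,0,0,1],[4.8,-2.2,-0.5,0,0,0,1]]'; python3 st.py; python3 -m inch '[[0.7,-0.2,0,0,0,0,1],[1.4,-0.5,0,0,0,0,1],[2.1,-0.7,0,0,0,0,1],[2.8,-1,0,0,0,0,1],[3.5,-1.2,0,0,0,0,1],[4.2,-1.5,0,0,0,0,1],[5,-1.8,0,0,0,0,1],[5.7,-2,0,0,0,0,1],[5.7,-2,0,0,0,0,1],[5.7,-2,0,0,0,0,1]]'; python3 st.py
```

```text
time: 19.08
position: [0.4988, 0.152, 0.1378]
tcp_rot: [0.986, -0.169, -0.0, -0.0]
force: [-0.6, -0.4, -2.1]
grip_width: 0.0113
grip_force: 39.3
19.08 [0.4988 0.152  0.1378] yang -109.5 tilt [-0.  0.] F [-0.6118 -0.4287 -2.1482] T [ 0.014   0.0293 -0.0489] w 0.0113 39.3 j [0.2929 0.3084 1.9382 0.     0.895  2.2039]
time: 19.92
position: [0.5045, 0.15, 0.1378]
tcp_rot: [0.986, -0.169, 0.0, 0.0]
force: [0.5, -0.3, -1.4]
grip_width: 0.0113
grip_force: 39.3
19.92 [0.5045 0.15   0.1378] yang -109.49 tilt [-0. -0.] F [ 0.5155 -0.2911 -1.3684] T [-0.0118  0.0004 -0.0092] w 0.0113 39.3 j [ 0.2861  0.3151  1.9281 -0.      0.8984  2.1972]
```

```bash
python3 -m inch '[[0.9,-0.3,0,0,0,0,1],[1.8,-0.6,0,0,0,0,1],[2.7,-1,0,0,0,0,1],[3.6,-1.3,0,0,0,0,1],[4.5,-1.6,0,0,0,0,1],[5.4,-1.9,0,0,0,0,1],[6.3,-2.2,0,0,0,0,1],[7.2,-2.5,0,0,0,0,1],[8,-2.8,0,0,0,0,1],[8,-2.8,0,0,0,0,1]]'; python3 st.py; python3 -m inch '[[0.9,-0.3,0,0,0,0,1],[1.8,-0.6,0,0,0,0,1],[2.7,-1,0,0,0,0,1],[3.6,-1.3,0,0,0,0,1],[4.5,-1.6,0,0,0,0,1],[5.4,-1.9,0,0,0,0,1],[6.3,-2.2,0,0,0,0,1],[7.2,-2.5,0,0,0,0,1],[8,-2.8,0,0,0,0,1],[8,-2.8,0,0,0,0,1]]'; python3 st.py
```

```text
time: 20.75
position: [0.5127, 0.1472, 0.1378]
tcp_rot: [0.986, -0.169, 0.0, -0.0]
force: [-0.5, 0.4, -1.0]
grip_width: 0.0112
grip_force: 39.3
20.75 [0.5127 0.1472 0.1378] yang -109.49 tilt [0.0001 0.    ] F [-0.4679  0.3735 -0.953 ] T [-0.0301 -0.0587  0.0704] w 0.0112 39.3 j [ 0.2768  0.3248  1.9134 -0.      0.9032  2.1878]
time: 21.58
position: [0.5207, 0.1444, 0.1378]
tcp_rot: [0.986, -0.169, 0.0, -0.0]
force: [0.3, 0.2, -1.0]
grip_width: 0.0117
grip_force: 39.3
21.58 [0.5207 0.1444 0.1378] yang -109.49 tilt [0.0001 0.    ] F [ 0.3251  0.1867 -1.0329] T [-0.0274  0.0142 -0.0092] w 0.0117 39.3 j [ 0.2677  0.3345  1.8987 -0.      0.9083  2.1787]
```

```bash
python3 -m inch '[[1.1,-0.4,0,0,0,0,1],[2.2,-0.8,0,0,0,0,1],[3.3,-1.2,0,0,0,0,1],[4.4,-1.6,0,0,0,0,1],[5.5,-1.9,0,0,0,0,1],[6.6,-2.3,0,0,0,0,1],[7.7,-2.7,0,0,0,0,1],[8.8,-3.1,0,0,0,0,1],[10,-3.5,0,0,0,0,1],[10,-3.5,0,0,0,0,1]]'; python3 st.py; python3 -m inch '[[0.4,-0.1,0,0,0,0,1],[0.8,-0.3,0,0,0,0,1],[1.2,-0.4,0,0,0,0,1],[1.6,-0.6,0,0,0,0,1],[2,-0.7,0,0,0,0,1],[2.4,-0.8,0,0,0,0,1],[2.8,-1,0,0,0,0,1],[3.2,-1.1,0,0,0,0,1],[3.2,-1.1,0,0,0,0,1],[3.2,-1.1,0,0,0,0,1]]'; python3 st.py
```

```text
time: 22.42
position: [0.5308, 0.1409, 0.1378]
tcp_rot: [0.986, -0.169, 0.0, -0.0]
force: [0.6, 1.1, -0.9]
grip_width: 0.0113
grip_force: 39.3
22.42 [0.5308 0.1409 0.1378] yang -109.49 tilt [0.0002 0.    ] F [ 0.6434  1.1101 -0.8586] T [-0.0082  0.0207 -0.0279] w 0.0113 39.3 j [ 0.2567  0.3466  1.88   -0.      0.9147  2.1677]
time: 23.25
position: [0.5337, 0.1398, 0.1378]
tcp_rot: [0.986, -0.169, 0.0, -0.0]
force: [-0.6, -0.2, -1.6]
grip_width: 0.0109
grip_force: 39.3
23.25 [0.5337 0.1398 0.1378] yang -109.5 tilt [0. 0.] F [-0.5754 -0.1514 -1.5701] T [ 0.0418  0.0794 -0.0152] w 0.0109 39.3 j [0.2534 0.3503 1.8744 0.     0.9168 2.1645]
```

```bash
python3 -m inch '[[0.2,-0.1,0,0,0,0,1],[0.4,-0.1,0,0,0,0,1],[0.6,-0.2,0,0,0,0,1],[0.8,-0.3,0,0,0,0,1],[1,-0.4,0,0,0,0,1],[1.2,-0.4,0,0,0,0,1],[1.4,-0.5,0,0,0,0,1],[1.6,-0.6,0,0,0,0,1],[1.8,-0.6,0,0,0,0,1],[1.8,-0.6,0,0,0,0,1]]'; python3 st.py
```

```text
time: 24.08
position: [0.5355, 0.1392, 0.1378]
tcp_rot: [0.986, -0.169, 0.0, -0.0]
force: [-0.8, -0.2, -1.1]
grip_width: 0.0118
grip_force: 39.3
24.08 [0.5355 0.1392 0.1378] yang -109.5 tilt [ 0. -0.] F [-0.7611 -0.2318 -1.1076] T [-0.0236 -0.04   -0.0247] w 0.0118 39.3 j [ 0.2515  0.3525  1.871  -0.      0.9181  2.1626]
```

```bash
python3 -m inch '[[0.2,-0.1,0,0,0,0,1],[0.3,-0.1,0,0,0,0,1],[0.5,-0.2,0,0,0,0,1],[0.6,-0.2,0,0,0,0,1],[0.8,-0.3,0,0,0,0,1],[0.9,-0.3,0,0,0,0,1],[1.1,-0.4,0,0,0,0,1],[1.2,-0.4,0,0,0,0,1],[1.2,-0.4,0,0,0,0,1],[1.2,-0.4,0,0,0,0,1]]'; python3 st.py
```

```text
time: 24.92
position: [0.5367, 0.1388, 0.1378]
tcp_rot: [0.986, -0.169, -0.0, 0.0]
force: [-0.7, -1.0, -0.9]
grip_width: 0.0113
grip_force: 39.3
24.92 [0.5367 0.1388 0.1378] yang -109.5 tilt [-0.0001  0.    ] F [-0.7405 -1.0036 -0.8992] T [-0.0232 -0.0196  0.0091] w 0.0113 39.3 j [0.2503 0.354  1.8688 0.     0.9189 2.1614]
```

```bash
python3 -m inch '[[0.2,-0.1,0,0,0,0,1],[0.3,-0.1,0,0,0,0,1],[0.5,-0.2,0,0,0,0,1],[0.6,-0.2,0,0,0,0,1],[0.8,-0.3,0,0,0,0,1],[0.9,-0.3,0,0,0,0,1],[1.1,-0.4,0,0,0,0,1],[1.2,-0.4,0,0,0,0,1],[1.2,-0.4,0,0,0,0,1],[1.2,-0.4,0,0,0,0,1]]'; python3 st.py
```

```text
time: 25.75
position: [0.5379, 0.1384, 0.1378]
tcp_rot: [0.986, -0.169, -0.0, -0.0]
force: [-0.2, 0.4, -1.1]
grip_width: 0.0117
grip_force: 39.3
25.75 [0.5379 0.1384 0.1378] yang -109.5 tilt [-0.  0.] F [-0.2152  0.4042 -1.074 ] T [-0.0255 -0.0234  0.003 ] w 0.0117 39.3 j [0.2491 0.3555 1.8665 0.     0.9197 2.1602]
```

```bash
python3 -m inch '[[0.2,-0.1,0,0,0,0,1],[0.3,-0.1,0,0,0,0,1],[0.5,-0.2,0,0,0,0,1],[0.6,-0.2,0,0,0,0,1],[0.8,-0.3,0,0,0,0,1],[0.9,-0.3,0,0,0,0,1],[1.1,-0.4,0,0,0,0,1],[1.2,-0.4,0,0,0,0,1],[1.2,-0.4,0,0,0,0,1],[1.2,-0.4,0,0,0,0,1]]'; python3 st.py;  python3 - <<'E'
from h import *
grab('side','s4')
a=cv2.imread('pics/s4.png')[125:185,300:380]
cv2.imwrite('pics/m4.png',cv2.convertScaleAbs(cv2.resize(a,(800,600),interpolation=cv2.INTER_CUBIC),alpha=1.5))
E
```

```text
time: 26.58
position: [0.5391, 0.138, 0.1378]
tcp_rot: [0.986, -0.169, -0.0, 0.0]
force: [-1.0, 0.1, -1.1]
grip_width: 0.0111
grip_force: 39.3
26.58 [0.5391 0.138  0.1378] yang -109.49 tilt [-0. -0.] F [-1.0144  0.1214 -1.1467] T [-0.0567  0.0197 -0.0306] w 0.0111 39.3 j [0.248  0.3569 1.8642 0.     0.9205 2.1589]
```

View pics/m4.png

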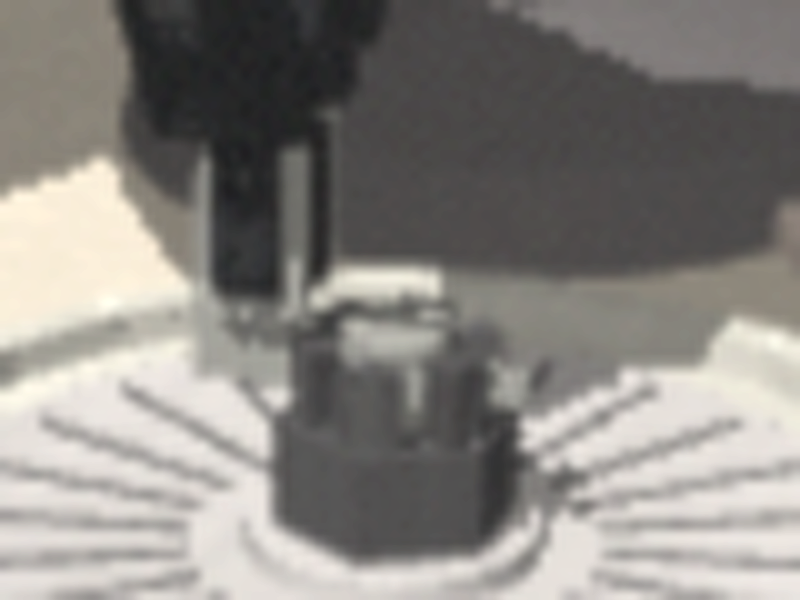

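```bash
python3 -m inch '[[0.1,0,0,0,0,0,1],[0.3,-0.1,0,0,0,0,1],[0.4,-0.1,0,0,0,0,1],[0.6,-0.2,0,0,0,0,1],[0.7,-0.2,0,0,0,0,1],[0.9,-0.3,0,0,0,0,1],[1,-0.3,0,0,0,0,1],[1,-0.3,0,0,0,0,1],[1,-0.3,0,0,0,0,1],[1,-0.3,0,0,0,0,1]]'; python3 st.py
```

```text
time: 27.47
position: [0.5401, 0.1377, 0.1378]
tcp_rot: [0.986, -0.169, 0.0, -0.0]
force: [0.4, -0.2, -1.7]
grip_width: 0.0115
grip_force: 39.3
27.47 [0.5401 0.1377 0.1378] yang -109.49 tilt [0. 0.] F [ 0.3567 -0.1917 -1.7051] T [-0.0106  0.0068  0.0277] w 0.0115 39.3 j [ 0.247   0.3581  1.8623 -0.      0.9212  2.1579]
```

```bash
python3 -m inch '[[0.1,0,0,0,0,0,1],[0.3,-0.1,0,0,0,0,1],[0.4,-0.1,0,0,0,0,1],[0.6,-0.2,0,0,0,0,1],[0.7,-0.2,0,0,0,0,1],[0.9,-0.3,0,0,0,0,1],[1,-0.3,0,0,0,0,1],[1,-0.3,0,0,0,0,1],[1,-0.3,0,0,0,0,1],[1,-0.3,0,0,0,0,1]]'; python3 st.py
```

```text
time: 28.3
position: [0.5405, 0.1375, 0.1377]
tcp_rot: [0.986, -0.169, -0.001, 0.0]
force: [-5.2, 2.7, 2.4]
grip_width: 0.0116
grip_force: 39.6
28.3 [0.5405 0.1375 0.1377] yang -109.5 tilt [-0.0013  0.0001] F [-5.1881  2.6876  2.3538] T [0.4434 0.8121 0.011 ] w 0.0116 39.6 j [0.2462 0.3592 1.8608 0.0006 0.9227 2.157 ]
```

```bash
python3 -m inch '[[-0.3,0.1,0,0,0,0,1],[-0.5,0.2,-0.2,0,0,0,1],[-0.5,0.2,-0.4,0,0,0,1],[-0.5,0.2,-0.6,0,0,0,1],[-0.5,0.2,-0.8,0,0,0,1],[-0.5,0.2,-1,0,0,0,1],[-0.5,0.2,-1.2,0,0,0,1],[-0.5,0.2,-1.4,0,0,0,1],[-0.5,0.2,-1.4,0,0,0,1],[-0.5,0.2,-1.4,0,0,0,1]]'; python3 st.py
```

```text
time: 29.13
position: [0.5405, 0.1376, 0.1363]
tcp_rot: [0.986, -0.169, -0.0, 0.0]
force: [-3.9, 1.2, 0.9]
grip_width: 0.0112
grip_force: 39.6
29.13 [0.5405 0.1376 0.1363] yang -109.49 tilt [-0.0002 -0.    ] F [-3.8789  1.2499  0.8805] T [0.2713 0.8123 0.0128] w 0.0112 39.6 j [0.2466 0.3607 1.8624 0.     0.9188 2.1576]
```

```bash
python3 -m inch '[[0,0,-0.3,0,0,0,1],[0,0,-0.5,0,0,0,1],[0,0,-0.5,0,0,0,0.7],[0,0,-0.5,0,0,0,0.5],[0,0,-0.5,0,0,0,0.3],[0,0,-0.5,0,0,0,0.1],[0,0,-0.5,0,0,0,0],[0,0,5,0,0,0,0],[0,0,15,0,0,0,0],[0,0,30,0,0,0,0]]' 20; python3 -m inch '[[0,0,30,0,0,0,0],[0,0,60,0,0,0,0],[-20,0,80,0,0,0,0],[-50,0,80,0,0,0,0],[-80,0,80,0,0,0,0],[-110,0,80,0,0,0,0],[-110,0,80,0,0,0,0],[-110,0,80,0,0,0,0],[-110,0,80,0,0,0,0],[-110,0,80,0,0,0,0]]'; python3 st.py;  python3 - <<'E'
from h import *
grab('side','s5');grab('top','t5')
a=cv2.imread('pics/s5.png')[140:185,310:370];b=cv2.imread('pics/t5.png')[195:240,140:200]
cv2.imwrite('pics/m5.png',np.hstack([cv2.convertScaleAbs(cv2.resize(q,(400,300),interpolation=cv2.INTER_CUBIC),alpha=1.6) for q in(a,b)]))
E
```

```text
time: 29.97
position: [0.54, 0.1374, 0.1664]
tcp_rot: [0.986, -0.169, -0.001, 0.0]
force: [0.3, 0.1, 0.2]
grip_width: 0.0427
grip_force: 0.0
time: 30.8
position: [0.4319, 0.1378, 0.247]
tcp_rot: [0.986, -0.169, 0.001, -0.0]
force: [0.2, 0.7, -0.7]
grip_width: 0.0424
grip_force: 0.0
30.8 [0.4319 0.1378 0.247 ] yang -109.5 tilt [0.0015 0.0004] F [ 0.1594  0.6877 -0.671 ] T [ 0.0091 -0.0186 -0.016 ] w 0.0424 0.0 j [ 0.3056  0.0625  1.9669 -0.0001  1.1106  2.2168]
```

View pics/m5.png

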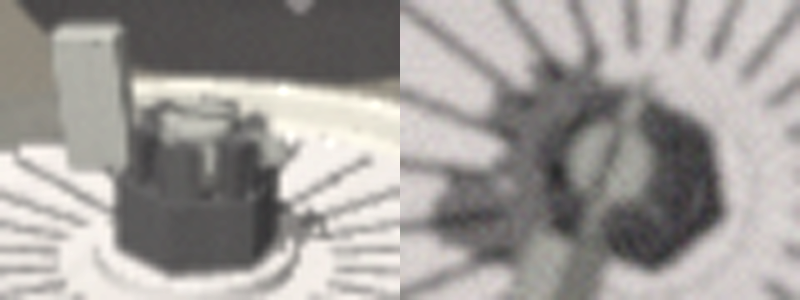

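```bash
python3 -c "
from station import robot
print(robot.close_job())"
```

```text
the job is handed in; nothing more can be done
None
```

I tightened the nut clockwise until it bore, after about 38–42° of turn, then went about 17–21° further to the next slot in line with the cross hole; the grey locking pin is through with its handle against the nut, leaning back a few degrees since I let go, and the job was handed in at about 31 s.

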